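# Hold a stoppered sample cell in the photometer beam

## Task

Stand the framed reference glass on the photometer's stage plate, centred between the four corner stops with its glass facing the lenses, and let it go. Then take the lidded cell out of the black cell rack, gripping it by its two broad frosted faces only and never touching its clear end windows, and hold it upright in the free beam (the lens pair with no stage plate), midway between the two lenses, so that the light goes in at one clear end and out at the other through the lower part of the cell, below the fingers. Finish while still holding it there in the air, at rest and touching nothing else, and leave the open cells and everything else where they are.

Things in the scene. Friction and masses are not known exactly. Their poses are not given: they have to be found in the camera images.
- sample_beam (a point): middle of the photometer's free beam, half-way between its two facing lenses (80 mm apart), 65 mm above the work surface. Its y axis is the beam direction (level), x is level across it, z up. This beam is the one nearer the robot; the other runs parallel, 100 mm farther in +x of this frame, over the stage plate. Nothing stands in the free gap; the base plate is 53 mm below the beam.
- stage (a point): centre of the top face of the aluminium stage plate (64 mm x, 44 mm y), 20 mm above the work surface; axes as sample_beam, which lies 100 mm to -x. Four black L-shaped corner stops, 6 mm high, bound a pocket 49 mm (x) by 29 mm (y) centred here: 2.5 mm more all round than the reference's foot. Its two lenses, 80 mm apart in y, have their axis 45 mm above this point.
- photometer: fixed; black base plate 200 (x) by 250 (y) by 12 mm, origin under its centre on the work surface, axes as sample_beam. White lamp house at its +y end, grey detector house at -y, each 170 (x) by 60 (y) mm, tops 94 mm above the work surface, 130 mm apart; from each, two black lens barrels 22 to 30 mm thick stand out 25 mm, at x = -50 (free beam) and +50 mm (stage).
- reference_center (a point): centre, 37 mm up, of the loose reference glass: upright aluminium frame 40 mm wide (x), 12 mm thick (y), on a foot 44 (x) by 24 (y) by 8 mm; 74 mm tall, about 90 g, grey glass 30 to 60 mm up facing y. Starts standing on the work surface. On the stage its x lies along the stage's x, either way round. The solid top bar, 60 to 74 mm up, may be gripped across 40 or 12 mm.
- reference: the reference glass itself; origin at the centre of its underside, axes as reference_center.
- cell_center (a point): centre, 22.5 mm above the underside, of the sample cell: glass, 12.5 mm across its broad frosted faces (which look to +x and -x, 22 mm broad, full height), 22.5 mm long between its clear end windows (which look to +y and -y), 45 mm tall plus a white lid 6 mm thick with a round 7 mm knob (58 mm in all), about 36 g. It stands upright 16 mm deep in a rack slot, underside 10 mm above the work surface.
- cell_window (a point): the point on the cell's upright axis 10 mm above its underside, where the beam is to cross; axes as cell_center.
- cell: the sample cell, origin at the centre of its underside, axes as cell_center.
- cell_windows: the two clear end windows of the cell (a fixed part of it, same origin and axes as cell).
- cell_rack: fixed black block 44 (x) by 160 (y) mm, 26 mm high, origin under its centre; three slots 14.5 by 24.5 mm, 16 mm deep, along its y at -50, 0 and +50 mm. The cells stand in them, axes along the rack's, with 1 mm of play all round and 29 mm of glass showing above the rack; which slot holds the lidded one varies.
- open_cell_a_center (a point): centre of an open cell without a lid, otherwise the same as the sample cell, in another slot of the rack: to be left there.
- open_cell_b_center (a point): centre of the other open cell without a lid, in the third slot: to be left there.
- dish: bystander: clear culture dish, 38 mm across and 11 mm high, origin under its centre.
- bottle: bystander: amber bottle, 56 mm across, 115 mm high, origin under its centre.
- tip_box: bystander: box of pipette tips 85 by 122 mm, 65 mm high, origin under its centre.
- well_plate: bystander: white well plate 86 by 128 mm, 14 mm high, origin under its centre.
- blower: bystander: black rubber dust blower standing on its base, 52 mm across, 95 mm high, origin under its centre.
- cell_frosted: the two broad frosted walls of the cell, which the fingers are to hold (a fixed part of it, same origin and axes as cell).
Things that resemble listed ones, but are neither listed nor needed, are in the scene too. What is shaped like the cell_rack but red or turquoise is not meant.

How it is judged:
On the way, in this order (a step that is already met when the one before it is completed fails the run):
1. the reference glass stands flat on the stage plate between the four stops, let go (horizontal distance between reference and stage below 0.004 m and z of reference in the frame of stage between -0.003 and 0.002 m and angle between the x axis of reference and the x axis of stage, either way round below 0.15 rad and angle between reference's own z axis and vertical below 0.05 rad and linear speed of reference below 0.02 m/s and contact force between the fingers and reference below 0.05 N), for 0.2 s.
2. the lidded cell is held by its frosted faces, clear of the rack (height (world z) of cell_center above 0.055 m and contact force between the fingers and cell_frosted above 1 N and contact force between cell and cell_rack below 0.05 N), for 0.1 s.
At the end, for the whole second after the job is handed in: Lidded cell held by its frosted faces, at rest, touching no window or photometer; its 10 mm point within 3.5 mm sideways, 6 mm in height, 18 mm along the beam of sample_beam; upright and along the beam to 0.12 rad. Reference released, flat on the stage within 4 mm of centre and 0.15 rad (x of cell_window in the frame of sample_beam between -0.0035 and 0.0035 m and z of cell_window in the frame of sample_beam between -0.006 and 0.006 m and y of cell_window in the frame of sample_beam between -0.018 and 0.018 m and angle between the y axis of cell and the y axis of sample_beam, either way round below 0.12 rad and angle between cell's own z axis and vertical below 0.12 rad and contact force between the fingers and cell_frosted above 1 N and contact force between the fingers and cell_windows below 0.3 N and contact force between cell and photometer below 0.05 N and contact force between each of cell, the fingers and reference below 0.05 N and linear speed of cell below 0.02 m/s and horizontal distance between reference and stage below 0.004 m and z of reference in the frame of stage between -0.003 and 0.002 m and angle between the x axis of reference and the x axis of stage, either way round below 0.15 rad and angle between reference's own z axis and vertical below 0.05 rad); the arm keeps its last pose, push and grip.
It fails at once if a finger touches a clear window of the sample cell (contact force between the fingers and cell_windows above 0.3 N).
It fails at once if the sample cell is knocked against the photometer (contact force between cell and photometer above 1 N).
It fails at once if an open cell is taken or knocked out of its place (distance of any of open_cell_a_center, open_cell_b_center from where it was at the start of the episode above 0.01 m).
It fails at once if a bystander is shoved or knocked over (distance of any of dish, bottle, tip_box, well_plate, blower from where it was at the start of the episode above 0.02 m or angle between any of bottle, blower's own z axis and vertical above 0.4 rad).
It also fails if it takes over 54 s, if anything falls off the work surface, if the arm or the gripper's body presses on something with over 40 N, if the wrist force passes 120 N, or if a joint passes its speed limit or range.

## Robot

A 7-joint arm with a two-finger parallel gripper is mounted at the origin on the work surface. World frame = base frame: x ahead of the robot, y to its left, z up, the work surface at z = 0. Lengths are in m, angles in rad, forces in N, time in s.
With the tool pointing down it reaches from about 0.4 to 0.75 m from the base axis. Payload 19.5 kg.
Tool frame: the origin (TCP) lies on the centre line of the jaws, within the pads' length; the fingertips stand 11 mm ahead of it and the grasp point (between the pads) lies 8 mm behind it; y points along the fingers, x is the direction in which the jaws open and shut, and the axes are right-handed (so a half turn about y gives the same grasp; the last joint's range is limited). The gripper opens to 85 mm and grips with 20 to 120 N. Pads are 22 mm wide; open, the fingers measure 114 mm over their backs; the gripper's body (76 mm by 85 mm) begins 54 mm behind the grasp point. The pads swing forward as they close: fully open they stand 13 mm farther back than shut.
Start: joints at [-1.342, 0.707, -0.028, 1.485, 0.022, 0.951, -0.075], TCP at [0.154, 0.554, 0.242] pointing down, gripper open.
Joint ranges: [-2.71, 2.71], [-0.32, 2.16], [-1.57, 1.52], [0, 2.45], [-1.46, 4.6], [0, 2.02], [-2.83, 2.83]. Speed limits (rad/s): [1.89, 1.89, 2.57, 2.57, 3.01, 3.01, 3.01].

## Interface

Orientations are given as [roll, pitch, yaw] about the fixed x, y, z axes, in that order (R = Rz(yaw) Ry(pitch) Rx(roll)).
In Python, from rig import r, vision, order gives the robot as it stands.
- The arm moves only by the tool move_arm, never from a script. Its argument "targets" is a list of rows, each a list of 3 entries, a list of its own where there are three numbers: the shift along the tool's x, y, z in cm, then the turn, a rotation vector about the tool's x, y, z in degrees, then the opening in per cent of the stroke, from 0 (shut) to 100 (fully open). A call has 1 to 10 rows; each row shifts and turns the pose as measured when the row begins, along the tool's axes as they then stand; what a row does not reach is not made up. A row lasts 1/10 s, in which the tool goes at most 50 mm and 8.59 degrees, less where a joint would pass 70% of its speed; a pose out of reach is approached as far as the arm can. A call with a gripper value outside its range is refused whole. The fingers move at their own pace and stop on an object; "squeeze" is the grip in N (left out, the last holds). Time passes only in rows, so rows that do not move let the fingers close. It gives the time, the measured TCP pose, the force and the opening at its end, in the units of the state.
- r.observe(): the state, without advancing time (a new reading comes with each control period).
- vision.capture(name): name is "scene" or "top"; returns the picture (420x560x3 uint8, blue, green, red); there is no depth.
- vision.camera_info(name): a dict with "K" (3x3 intrinsics, pixels), "R" (3x3) and "t" (3): a world point X has camera coordinates R X + t. Camera axes: x right, y down, z forward; pixel columns grow to the right and rows downward; lengths in m; the calibration is good to about 2 mm. A picture is of the moment at which its call begins. camera_info takes no time and is no camera call.
- order.sign_off(): hands the job in, once; it reports no verdict.
The state is a dict: "t": time; "q": joint angles; "dq": joint speeds; "joint_torque": joint torques, N m; "tcp_pos": TCP position; "eef_rot": TCP orientation; "force": force on the tool from outside, world axes, zero at the start; "wrist_torque": the same for the moment, N m; "finger_gap": finger opening in m.
Only numpy, scipy, OpenCV 4.12 (cv2) and the standard library are available. Lean on these libraries where they do the work, as an engineer would, in place of code of your own. Each camera call takes 0.05 s, during which the arm holds its last target. There are 200 camera calls.

## Working session

There is one attempt and no reset: what is moved stays moved. The work goes in short steps, Python scripts to look and compute and a tool call to move; the robot and the scene stay as the last step left them, time stands still between calls to the robot, and variables do not carry over. Pictures are saved under pics/ and viewed, about 8 in all and at most 12, crops included, and the job is handed in when it is done.

Besides the shell and the picture viewer there is one more tool, called after "Emit:" in YAML: its name, and indented under it one key for each argument. move_arm: Moves the arm, as the interface text tells. Its arguments: {"type":"object","properties":{"targets":{"type":"array"},"squeeze":{"type":"number"}},"required":["targets"]}

```bash
mkdir -p pics && python3 - <<'E'
from rig import r,vision,order
import cv2,numpy as np
for n in("scene","top"):
    im=vision.capture(n);cv2.imwrite(f"pics/{n}0.png",im)
    i=vision.camera_info(n);R=np.array(i["R"]);t=np.array(i["t"]);print(n,np.round(i["K"],1).tolist(),np.round(R,3).tolist(),(-R.T@t).round(3))
s=r.observe();print(s["t"],s["tcp_pos"],s["eef_rot"],s["finger_gap"])
E
```

```text
scene [[457.2, 0.0, 275.8], [0.0, 457.2, 209.6], [0.0, 0.0, 1.0]] [[0.854, 0.52, 0.018], [0.367, -0.579, -0.728], [-0.368, 0.628, -0.685]] [ 0.935 -0.775  0.916]
top [[527.2, 0.0, 281.8], [0.0, 527.2, 205.6], [0.0, 0.0, 1.0]] [[0.012, -1.0, 0.001], [-0.993, -0.012, -0.116], [0.116, 0.0, -0.993]] [ 3.140e-01 -1.000e-03  1.818e+00]
0.1 [0.15375212 0.55384423 0.24189512] [-1.57083941e+00  9.12492590e-04  1.30001144e+00] 0.08539197959055937
```

View pics/scene0.png

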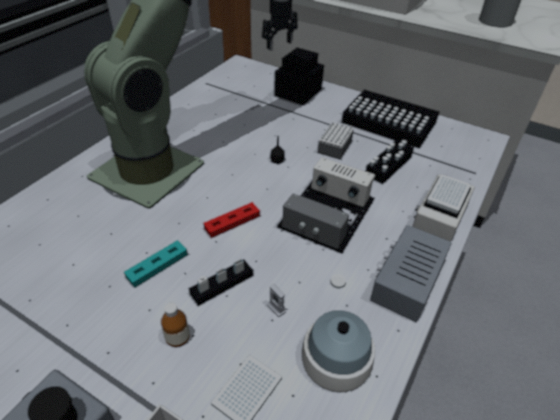

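View pics/top0.png

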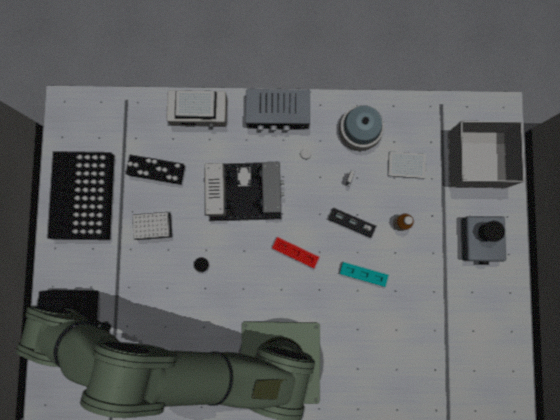

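The top view shows the photometer at (243,190), the black rack at (352,222) and the reference at (348,178). In the scene view the rack is at (222,281) and the reference at (277,300). Next I'll enlarge these areas.

```bash
python3 - <<'E'
from rig import vision
import cv2,numpy as np
def avg(n): return np.mean([vision.capture(n) for _ in range(3)],0).astype(np.uint8)
def crop(im,x,y,w,h,s):
    c=cv2.resize(im[y:y+h,x:x+w],None,fx=s,fy=s,interpolation=cv2.INTER_CUBIC)
    for k in range(0,w,10): cv2.putText(c,str(x+k),(int(k*s),8),0,.3,(0,255,255)) if k%20==0 else None; cv2.line(c,(int(k*s),10),(int(k*s),14),(0,255,255))
    for k in range(0,h,10): cv2.putText(c,str(y+k),(0,int(k*s)+4),0,.3,(0,255,255)) if k%20==0 else None
    return np.clip(c*1.3,0,255).astype(np.uint8)
t=avg("top");s=avg("scene")
cv2.imwrite("pics/top_avg.png",t);cv2.imwrite("pics/scene_avg.png",s)
cv2.imwrite("pics/a.png",np.vstack([crop(t,195,155,90,70,8)[:,:720][:296*2][:],]))
b=crop(t,315,160,75,80,7);c=crop(s,180,245,120,80,6)
cv2.imwrite("pics/b.png",np.hstack([cv2.resize(b,(394,420)),cv2.resize(c,(406*1,271)) if 0 else cv2.resize(crop(t,315,160,75,80,7),(394,420))])[:, :394])
cv2.imwrite("pics/c.png",c)
# combined b over c
W=720;bb=cv2.resize(b,(300,320))
cv2.imwrite("pics/d.png",crop(s,275,155,105,95,6))
E
```

```text
(no output)
```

View pics/a.png

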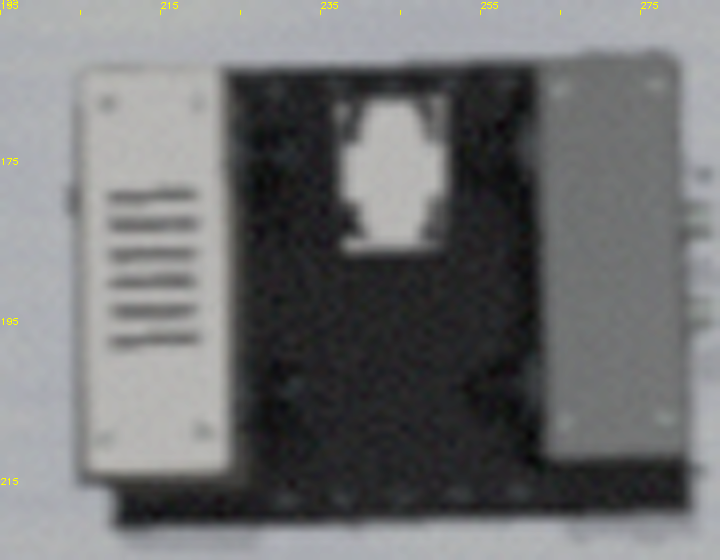

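View pics/c.png

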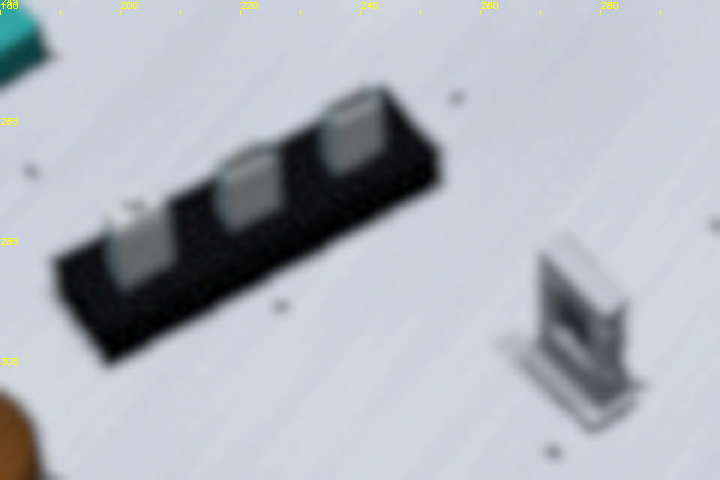

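View pics/b.png

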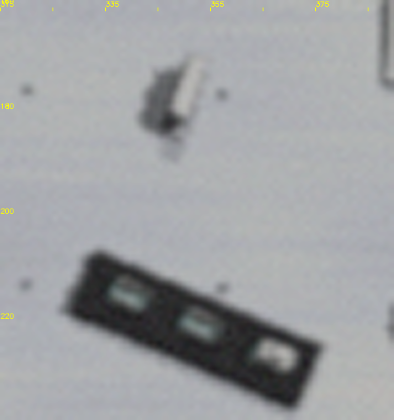

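View pics/d.png

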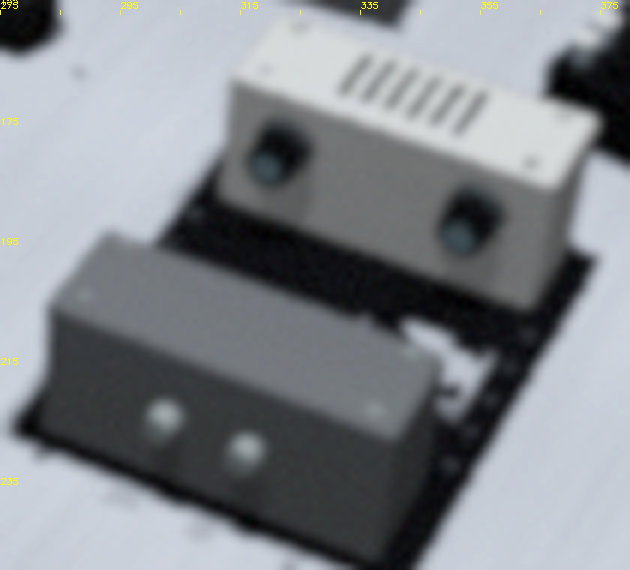

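Lidded cell: the lid is white in the rack's right-hand slot in the top view, crop b (278,354), and at the left in the scene view, crop c (137,205). The stage plate is at crop a (393,175), and the reference's top bar at crop b (188,87). Next I fit the poses from corner points in both cameras.

```bash
cat > h.py <<'E'
import numpy as np
from rig import r,vision,order
from scipy.optimize import least_squares
C={n:{k:np.array(v) for k,v in vision.camera_info(n).items() if k in("K","R","t")} for n in("top","scene")}
def proj(n,X):
    c=C[n];p=(c["R"]@np.atleast_2d(X).T+c["t"].reshape(3,1));p=c["K"]@p;return (p[:2]/p[2]).T
def world(p,X):
    c,s=np.cos(p[2]),np.sin(p[2]);X=np.atleast_2d(X)/1000.
    return np.c_[p[0]+c*X[:,0]-s*X[:,1],p[1]+s*X[:,0]+c*X[:,1],X[:,2]]
def fit(obs,p0,show=True):
    # obs: list (cam, origin, scale, [((cx,cy),(X,Y,Z)),...])
    def f(p,sub=obs):
        return np.concatenate([(proj(n,world(p,[m for _,m in L]))-(np.array([(np.array(c)+.5)/s-.5+o for c,_ in L]))).ravel() for n,o,s,L in sub])
    q=least_squares(f,p0,loss="soft_l1").x
    print("joint",q[:2].round(4),np.degrees(q[2]).round(2))
    if show:
        for o in obs:
            z=least_squares(lambda p:f(p,[o]),p0,loss="soft_l1");print(" ",o[0],z.x[:2].round(4),np.degrees(z.x[2]).round(2),"res px",z.fun.reshape(-1,2).round(1).tolist())
    return q
E
cat > m.py <<'E'
from h import *
A=np.array([195,155]);B=np.array([315,160]);Cc=np.array([180,245]);D=np.array([275,155])
ph=[("top",A,8,[((80,66),(85,125,94)),((225,66),(85,65,94)),((232,472),(-85,65,94)),((85,476),(-85,125,94)),((540,62),(85,-65,94)),((680,57),(85,-125,94)),((688,452),(-85,-125,94)),((546,458),(-85,-65,94)),((338,97),(82,22,20)),((449,97),(82,-22,20)),((441,252),(18,-22,20)),((342,252),(18,22,20)),((115,527),(-100,125,12)),((690,512),(-100,-125,12))]),
("scene",D,6,[((235,78),(-85,65,94)),((558,190),(85,65,94)),((600,122),(85,125,94)),((108,235),(-85,-65,94)),((438,365),(85,-65,94)),((398,440),(85,-125,94)),((48,305),(-85,-125,94)),((268,168),(-50,40,65)),((462,237),(50,40,65))])]
print("photometer");P=fit(ph,[.6,.1,0.])
rk=[("top",B,5.25,[((97,250),(22,80,26)),((323,347),(22,-80,26)),((294,410),(-22,-80,26)),((64,312),(-22,80,26)),((278,354),(0,-50,61)),((130,293),(0,50,55)),((202,323),(0,0,55))]),
("scene",Cc,6,[((53,262),(-22,-80,26)),((108,365),(22,-80,0)),((440,185),(22,80,0)),((440,155),(22,80,26)),((380,88),(-22,80,26)),((137,205),(0,-50,66)),((250,158),(0,0,55)),((358,102),(0,50,55))])]
print("rack");K=fit(rk,[.5,-.2,-.4])
rf=[("top",B,5.25,[((190,58),(20,6,74)),((207,62),(20,-6,74)),((190,110),(-20,-6,74)),((173,106),(-20,6,74))]),
("scene",Cc,6,[((542,250),(-20,6,74)),((570,235),(20,6,74)),((627,300),(20,-6,74)),((600,318),(-20,-6,74)),((595,432),(0,0,0))][:0]+[((503,345),(0,0,0))][:0]+[((585,275),(0,0,74))])]
print("ref");fit(rf,[.6,-.2,-.4],False)
for n,o,s in(("top",B,5.25),("scene",Cc,6)):
    for th in(-.45,):
        pass
E
python3 m.py
```

```text
photometer
joint [0.5761 0.1297] 2.25
  top [0.5746 0.1301] 2.23 res px [[-0.1, 0.2], [-0.2, -0.2], [-0.3, -0.1], [-0.2, -0.1], [-0.4, -0.7], [0.1, -0.6], [0.5, 0.9], [-0.0, 0.6], [0.5, 0.6], [-0.7, 0.3], [0.7, -0.8], [0.3, -0.5], [-0.5, 0.2], [0.3, 0.2]]
  scene [0.5784 0.1278] 2.21 res px [[-0.9, -0.4], [0.3, 0.0], [0.7, -0.3], [-0.4, -1.2], [2.4, -1.2], [-0.0, 0.6], [-0.9, 0.0], [0.0, 0.9], [-0.2, 0.9]]
rack
joint [ 0.4711 -0.2405] -22.56
  top [ 0.4693 -0.24  ] -22.84 res px [[-0.3, -0.2], [-0.1, -0.0], [0.5, -0.2], [0.9, -0.3], [-0.5, 0.2], [-0.1, 0.1], [-0.1, 0.3]]
  scene [ 0.4727 -0.2413] -22.2 res px [[-0.5, -0.0], [0.5, 1.7], [0.8, 0.6], [0.7, -1.0], [0.9, -0.8], [-0.5, -0.9], [-0.6, 0.2], [-1.1, 0.2]]
ref
joint [ 0.623  -0.2305] -18.1
```

```bash
cat >> m.py <<'E'
print("ref2")
rf=[rf[0],("scene",Cc,6,[((542,248),(-20,-6,74)),((570,235),(-20,6,74)),((627,300),(20,6,74)),((600,316),(20,-6,74)),((503,345),(-22,-12,6)),((595,432),(22,-12,0)),((640,387),(22,12,4))])]
Rf=fit(rf,[.6,-.2,-.4])
w=lambda p,X:world(p,X)[0].round(4)
print("stage",w(P,(50,0,20)),"beam",w(P,(-50,0,65)),"cell",w(K,(0,-50,32.5)))
# yaw of tool: R=Rz(yaw)Rx(-90): tool x=(cos,sin,0), tool z = Rz*(0,1,0), tool y=down
E
python3 m.py | sed -n '/ref2/,$p'
```

```text
ref2
joint [ 0.6222 -0.2293] -19.94
  top [ 0.622  -0.2306] -18.23 res px [[0.1, -1.2], [0.3, -0.8], [-0.1, 1.2], [-0.3, 0.8]]
  scene [ 0.6222 -0.2285] -21.09 res px [[-0.4, -0.8], [-0.9, -1.1], [0.4, -0.5], [0.7, -0.6], [3.3, 1.3], [-0.8, 0.9], [-0.2, 2.1]]
stage [0.626  0.1317 0.02  ] beam [0.5261 0.1278 0.065 ] cell [ 0.4519 -0.2867  0.0325]
```

```bash
cat > plan.py <<'E'
# usage: plan.py x y z yawdeg open%  -> rows in tool axes
import sys;from h import *;from scipy.spatial.transform import Rotation as Ro
x,y,z,yaw,op=map(float,sys.argv[1:6]);s=r.observe();p=np.array(s["tcp_pos"]);R=Ro.from_euler("xyz",s["eef_rot"])
G=Ro.from_euler("xyz",[-np.pi/2,0,np.radians(yaw)]);T=np.array([x,y,z])
rv=np.degrees((R.inv()*G).as_rotvec());d=T-p
print("t",round(s["t"],2),"pos",p.round(4),"rpy",np.degrees(s["eef_rot"]).round(2),"gap",round(s["finger_gap"],4),"F",np.round(s["force"],1),"dist mm",(d*1000).round(1))
N=int(np.ceil(max(np.linalg.norm(d)/.049,np.linalg.norm(rv)/8.4,1)))
print(f"N={N} each row:")
for i in range(N):
    Ri=R*Ro.from_rotvec(np.radians(rv)*i/N);print([np.round(Ri.inv().apply(d/N)*100,2).tolist(),np.round(rv/N,1).tolist(),op])
E
python3 plan.py .622 -.229 .2 -20 70
```

```text
t 0.4 pos [0.1538 0.554  0.2422] rpy [-9.000e+01  2.000e-02  7.448e+01] gap 0.0855 F [-0.3  0.6 -0.1] dist mm [ 468.2 -783.   -42.2]
N=19 each row:
[[-3.31, 0.22, -3.48], [0.0, 5.0, -0.0], 70.0]
[[-3.0, 0.22, -3.75], [0.0, 5.0, -0.0], 70.0]
[[-2.66, 0.22, -4.0], [0.0, 5.0, -0.0], 70.0]
[[-2.3, 0.22, -4.21], [0.0, 5.0, -0.0], 70.0]
[[-1.93, 0.22, -4.4], [0.0, 5.0, -0.0], 70.0]
[[-1.54, 0.22, -4.55], [0.0, 5.0, -0.0], 70.0]
[[-1.14, 0.22, -4.66], [0.0, 5.0, -0.0], 70.0]
[[-0.73, 0.22, -4.75], [0.0, 5.0, -0.0], 70.0]
[[-0.32, 0.22, -4.79], [0.0, 5.0, -0.0], 70.0]
[[0.1, 0.22, -4.8], [0.0, 5.0, -0.0], 70.0]
[[0.51, 0.22, -4.77], [0.0, 5.0, -0.0], 70.0]
[[0.92, 0.22, -4.71], [0.0, 5.0, -0.0], 70.0]
[[1.33, 0.22, -4.61], [0.0, 5.0, -0.0], 70.0]
[[1.72, 0.22, -4.48], [0.0, 5.0, -0.0], 70.0]
[[2.11, 0.22, -4.32], [0.0, 5.0, -0.0], 70.0]
[[2.47, 0.22, -4.12], [0.0, 5.0, -0.0], 70.0]
[[2.82, 0.22, -3.89], [0.0, 5.0, -0.0], 70.0]
[[3.15, 0.22, -3.63], [0.0, 5.0, -0.0], 70.0]
[[3.45, 0.22, -3.34], [0.0, 5.0, -0.0], 70.0]
```

Emit:
move_arm:
  targets:
    - [[-2.5,0.2,-3.8],[0,5,0],70]
    - [[-2.2,0.2,-4],[0,5,0],70]
    - [[-1.8,0.2,-4.2],[0,5,0],70]
    - [[-1.5,0.2,-4.4],[0,5,0],70]
    - [[-1.2,0.2,-4.5],[0,5,0],70]
    - [[-1,0.2,-4.6],[0,5,0],70]
    - [[-0.7,0.2,-4.7],[0,5,0],70]
    - [[-0.3,0.2,-4.8],[0,5,0],70]
    - [[0,0.2,-4.8],[0,5,0],70]
    - [[0.4,0.2,-4.8],[0,5,0],70]

```text
t: 1.4
tcp_pos: [0.4443, 0.1734, 0.2205]
eef_rot: [-1.567, -0.002, 0.404]
force: [0.3, 1.0, -0.3]
finger_gap: 0.0597
```

```bash
python3 plan.py .622 -.229 .2 -20 70
```

```text
t 1.4 pos [0.4443 0.1734 0.2205] rpy [-89.79  -0.12  23.17] gap 0.0597 F [ 0.3  1.  -0.3] dist mm [ 177.7 -402.4  -20.5]
N=9 each row:
[[0.06, 0.21, -4.89], [-0.0, 4.8, 0.0], 70.0]
[[0.46, 0.21, -4.87], [-0.0, 4.8, 0.0], 70.0]
[[0.87, 0.21, -4.81], [-0.0, 4.8, 0.0], 70.0]
[[1.27, 0.22, -4.72], [-0.0, 4.8, 0.0], 70.0]
[[1.66, 0.22, -4.6], [-0.0, 4.8, 0.0], 70.0]
[[2.04, 0.22, -4.44], [-0.0, 4.8, 0.0], 70.0]
[[2.4, 0.22, -4.26], [-0.0, 4.8, 0.0], 70.0]
[[2.75, 0.22, -4.04], [-0.0, 4.8, 0.0], 70.0]
[[3.08, 0.23, -3.8], [-0.0, 4.8, 0.0], 70.0]
```

Emit:
move_arm:
  targets:
    - [[0,0.2,-4.8],[0,4.8,0],70]
    - [[0.5,0.2,-4.8],[0,4.8,0],70]
    - [[0.9,0.2,-4.8],[0,4.8,0],70]
    - [[1.3,0.2,-4.7],[0,4.8,0],70]
    - [[1.7,0.2,-4.6],[0,4.8,0],70]
    - [[2,0.2,-4.4],[0,4.8,0],70]
    - [[2.4,0.2,-4.2],[0,4.8,0],70]
    - [[2.7,0.2,-4],[0,4.8,0],70]
    - [[3.1,0.2,-3.8],[0,4.8,0],70]
    - [[0,0,0],[0,0,0],70]

```text
t: 2.4
tcp_pos: [0.6192, -0.2468, 0.2001]
eef_rot: [-1.567, -0.002, -0.389]
force: [-0.5, 0.9, -0.3]
finger_gap: 0.0599
```

```bash
python3 plan.py .622 -.229 .1 -20 70
```

```text
t 2.4 pos [ 0.6192 -0.2468  0.2001] rpy [-89.79  -0.09 -22.27] gap 0.0599 F [-0.5  0.9 -0.3] dist mm [   2.8   17.8 -100.1]
N=3 each row:
[[-0.14, 3.34, 0.57], [-0.1, -0.8, 0.0], 70.0]
[[-0.14, 3.34, 0.58], [-0.1, -0.8, 0.0], 70.0]
[[-0.13, 3.34, 0.58], [-0.1, -0.8, 0.0], 70.0]
```

Emit:
move_arm:
  targets:
    - [[-0.1,3.2,0.6],[-0.1,-0.8,0],70]
    - [[-0.1,3.2,0.6],[0,-0.8,0],70]
    - [[-0.1,3.2,0.6],[0,-0.8,0],70]
    - [[0,0,0],[0,0,0],70]

```text
t: 2.8
tcp_pos: [0.6234, -0.2298, 0.1009]
eef_rot: [-1.569, -0.003, -0.347]
force: [-0.6, 0.2, -0.6]
finger_gap: 0.0599
```

```bash
cat > look.py <<'E'
# look.py name cam x y w h scale [world pts x,y,z ...]
import sys,cv2;from h import *
name,cam=sys.argv[1:3];x,y,w,h=map(int,sys.argv[3:7]);s=float(sys.argv[7])
im=np.mean([vision.capture(cam) for _ in range(2)],0)
c=cv2.resize(np.clip(im[y:y+h,x:x+w]*1.4,0,255).astype(np.uint8),None,fx=s,fy=s,interpolation=cv2.INTER_CUBIC)
for a in sys.argv[8:]:
    u=(proj(cam,np.array(eval(a)))[0]-[x,y]+.5)*s-.5;print(a,u.round(0));cv2.drawMarker(c,tuple(int(v) for v in u),(0,0,255),0,7)
cv2.imwrite(f"pics/{name}.png",c)
E
python3 plan.py .622 -.229 .062 -20 70; python3 look.py e scene 240 235 80 80 7 .622,-.229,.074 .622,-.229,0
```

```text
t 2.8 pos [ 0.6234 -0.2298  0.1009] rpy [-89.91  -0.15 -19.9 ] gap 0.0599 F [-0.6  0.2 -0.6] dist mm [ -1.4   0.8 -38.9]
N=1 each row:
[[-0.16, 3.89, 0.02], [-0.1, 0.1, 0.2], 70.0]
.622,-.229,.074 [260. 386.]
.622,-.229,0 [256. 518.]
```

View pics/e.png

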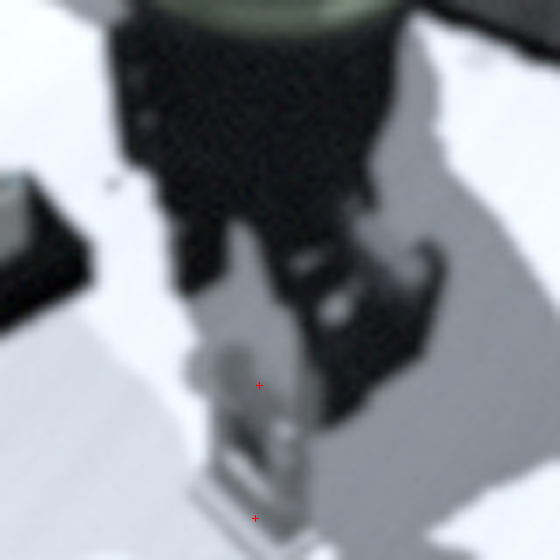

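The picture shows the reference's top bar near (260,390), between the fingers, whose tips are near (190,290) and (340,420). It looks centred, so I'll lower and grip.

Emit:
move_arm:
  targets:
    - [[-0.2,2,0],[0,0,0.1],70]
    - [[0,1.9,0],[0,0,0],70]
    - [[0,0,0],[0,0,0],70]
    - [[0,0,0],[0,0,0],40]
    - [[0,0,0],[0,0,0],40]
    - [[0,0,0],[0,0,0],40]
    - [[0,0,0],[0,0,0],40]
    - [[0,0,0],[0,0,0],40]
  squeeze: 30

```text
t: 3.7
tcp_pos: [0.6277, -0.2347, 0.0787]
eef_rot: [-1.571, -0.022, -0.351]
force: [0.9, 0.4, -0.9]
finger_gap: 0.0393
```

```bash
python3 plan.py .622 -.229 .2 -20 40
```

```text
t 3.7 pos [ 0.6277 -0.2347  0.0787] rpy [-90.02  -1.28 -20.09] gap 0.0393 F [ 0.9  0.4 -0.9] dist mm [ -5.7   5.7 121.3]
N=3 each row:
[[-0.15, -4.05, 0.11], [0.0, -0.0, 0.4], 40.0]
[[-0.18, -4.05, 0.11], [0.0, -0.0, 0.4], 40.0]
[[-0.21, -4.05, 0.11], [0.0, -0.0, 0.4], 40.0]
```

```bash
python3 look.py f scene 240 235 80 80 7 .6277,-.2347,.0677
```

```text
.6277,-.2347,.0677 [265. 417.]
```

View pics/f.png

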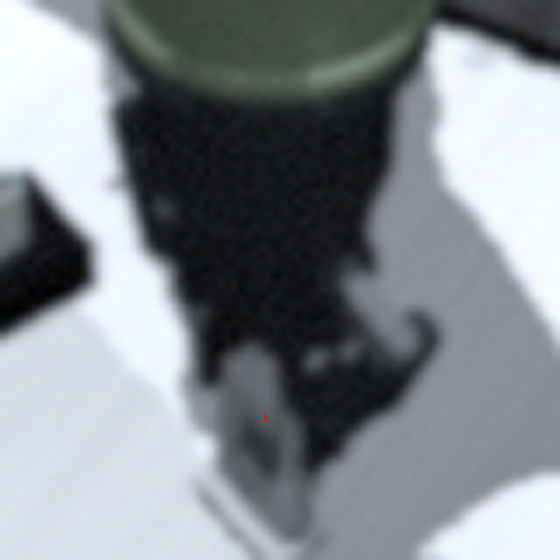

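The reference stands between the fingers, but the tool rose and drifted during the closing, so only the finger tips overlap the bar (TCP z is 0.079). I'll reopen and regrasp lower in smaller steps.

Emit:
move_arm:
  targets:
    - [[0,0,0],[0,0,0],70]
    - [[0,0,0],[0,0,0],70]
    - [[0,0,0],[0,0,0],70]

```text
t: 4.1
tcp_pos: [0.6277, -0.2346, 0.0784]
eef_rot: [-1.571, -0.022, -0.35]
force: [0.9, -0.2, -0.6]
finger_gap: 0.0598
```

```bash
python3 plan.py .6277 -.2347 .06 -20 70
```

```text
t 4.1 pos [ 0.6277 -0.2346  0.0784] rpy [-90.02  -1.25 -20.08] gap 0.0598 F [ 0.9 -0.2 -0.6] dist mm [  0.   -0.1 -18.4]
N=1 each row:
[[-0.03, 1.84, -0.01], [0.0, -0.1, 1.3], 70.0]
```

Emit:
move_arm:
  targets:
    - [[0,0.3,0.1],[0,0,1.3],70]
    - [[0,0.4,0.1],[0,0,0],70]
    - [[0,0,0],[0,0,0],70]

```text
t: 4.4
tcp_pos: [0.6284, -0.2327, 0.071]
eef_rot: [-1.571, 0.001, -0.351]
force: [0.0, -0.1, 0.5]
finger_gap: 0.0599
```

```bash
python3 plan.py .6277 -.2347 .06 -20 70;python3 -c "
from h import *
print(r.observe()['q'],r.observe()['joint_torque'])"
```

```text
t 4.4 pos [ 0.6284 -0.2327  0.071 ] rpy [-9.003e+01  4.000e-02 -2.008e+01] gap 0.0599 F [ 0.  -0.1  0.5] dist mm [ -0.7  -2.  -11. ]
N=1 each row:
[[0.0, 1.1, -0.21], [0.0, -0.1, -0.0], 70.0]
[ 0.20615989  1.08242675  0.24864189  1.25160034 -0.29462486  0.84329625
  0.17350742] [ 9.26774810e-02 -1.08248405e+02  8.38802487e+00 -2.11408925e+01
  3.77711302e-03 -2.93285307e-02 -3.95706680e-02]
```

Down 7 mm as commanded, with no contact.

Emit:
move_arm:
  targets:
    - [[0,0.6,0.1],[0,0,0],70]
    - [[0,0.5,0],[0,0,0],70]
    - [[0,0,0],[0,0,0],70]

```text
t: 4.7
tcp_pos: [0.6286, -0.2317, 0.059]
eef_rot: [-1.571, 0.0, -0.351]
force: [-0.3, 0.6, -0.2]
finger_gap: 0.0598
```

Emit:
move_arm:
  targets:
    - [[0,0,0],[0,0,0],54]
    - [[0,0,0],[0,0,0],54]
    - [[0,0,0],[0,0,0],54]

```text
t: 5.0
tcp_pos: [0.6285, -0.2317, 0.0591]
eef_rot: [-1.571, 0.0, -0.351]
force: [0.3, -0.1, 0.7]
finger_gap: 0.0461
```

Emit:
move_arm:
  targets:
    - [[0,0,0],[0,0,0],45]
    - [[0,0,0],[0,0,0],45]

```text
t: 5.2
tcp_pos: [0.6285, -0.2317, 0.0593]
eef_rot: [-1.571, -0.0, -0.351]
force: [0.3, -0.9, -0.4]
finger_gap: 0.0399
```

Emit:
move_arm:
  targets:
    - [[0,0,0],[0,0,0],40]
    - [[0,0,0],[0,0,0],40]
    - [[0,0,0],[0,0,0],40]

```text
t: 5.5
tcp_pos: [0.6286, -0.2318, 0.0593]
eef_rot: [-1.571, -0.0, -0.351]
force: [0.5, -0.5, -0.5]
finger_gap: 0.0403
```

Emit:
move_arm:
  targets:
    - [[0,-1,0],[0,0,0],40]
    - [[0,-3,0],[0,0,0],40]
    - [[0,-4,0],[0,0,0],40]
    - [[0,-4,0],[0,0,0],40]
    - [[0,0,0],[0,0,0],40]

```text
t: 6.0
tcp_pos: [0.6282, -0.2319, 0.1858]
eef_rot: [-1.572, 0.0, -0.351]
force: [-0.5, -1.0, -1.4]
finger_gap: 0.0404
```

```bash
python3 plan.py .626 .1317 .2 2.25 40
```

```text
t 6.0 pos [ 0.6282 -0.2319  0.1858] rpy [-90.06   0.   -20.11] gap 0.0404 F [-0.5 -1.  -1.4] dist mm [ -2.2 363.6  14.2]
N=8 each row:
[[-1.59, -0.18, 4.26], [0.0, -2.8, -0.0], 40.0]
[[-1.38, -0.18, 4.33], [0.0, -2.8, -0.0], 40.0]
[[-1.17, -0.18, 4.39], [0.0, -2.8, -0.0], 40.0]
[[-0.95, -0.18, 4.44], [0.0, -2.8, -0.0], 40.0]
[[-0.73, -0.18, 4.49], [0.0, -2.8, -0.0], 40.0]
[[-0.51, -0.18, 4.52], [0.0, -2.8, -0.0], 40.0]
[[-0.29, -0.18, 4.54], [0.0, -2.8, -0.0], 40.0]
[[-0.07, -0.18, 4.54], [0.0, -2.8, -0.0], 40.0]
```

Emit:
move_arm:
  targets:
    - [[-1.6,-0.2,4],[0,-2.8,0],40]
    - [[-1.4,-0.2,4.2],[0,-2.8,0],40]
    - [[-1.2,-0.2,4.4],[0,-2.8,0],40]
    - [[-1,-0.2,4.4],[0,-2.8,0],40]
    - [[-0.7,-0.2,4.4],[0,-2.8,0],40]
    - [[-0.5,-0.2,4.4],[0,-2.8,0],40]
    - [[-0.3,-0.2,3.5],[0,-2.8,0],40]
    - [[0,-0.2,1.5],[0,-2.8,0],40]
    - [[0,0,0],[0,0,0],40]

```text
t: 6.9
tcp_pos: [0.6206, 0.0963, 0.2045]
eef_rot: [-1.573, -0.003, 0.054]
force: [-0.6, -0.4, -0.8]
finger_gap: 0.0404
```

```bash
python3 plan.py .626 .1317 .155 2.25 40
```

```text
t 6.9 pos [0.6206 0.0963 0.2045] rpy [-90.12  -0.16   3.12] gap 0.0404 F [-0.6 -0.4 -0.8] dist mm [  5.4  35.4 -49.5]
N=2 each row:
[[0.36, 2.47, 1.76], [0.1, 0.4, 0.1], 40.0]
[[0.35, 2.47, 1.76], [0.1, 0.4, 0.1], 40.0]
```

Emit:
move_arm:
  targets:
    - [[0.3,1,2.2],[0.1,0.4,0.1],40]
    - [[0.2,1.9,1.3],[0,0.4,0],40]
    - [[0,1.9,0],[0,0,0],40]
    - [[0,0,0],[0,0,0],40]

```text
t: 7.3
tcp_pos: [0.6249, 0.1274, 0.156]
eef_rot: [-1.574, -0.003, 0.033]
force: [0.5, -1.2, -1.1]
finger_gap: 0.04
```

```bash
python3 plan.py .626 .1317 .155 2.25 40; python3 look.py g scene 300 140 90 90 6 .604,.119,.096 .648,.119,.096 .648,.143,.096 .626,.1317,.155
```

```text
t 7.3 pos [0.6249 0.1274 0.156 ] rpy [-90.16  -0.15   1.87] gap 0.04 F [ 0.5 -1.2 -1.1] dist mm [ 1.1  4.3 -1. ]
N=1 each row:
[[0.13, 0.1, 0.42], [0.2, -0.4, 0.1], 40.0]
.604,.119,.096 [227. 326.]
.648,.119,.096 [316. 361.]
.648,.143,.096 [338. 331.]
.626,.1317,.155 [300. 227.]
```

View pics/g.png

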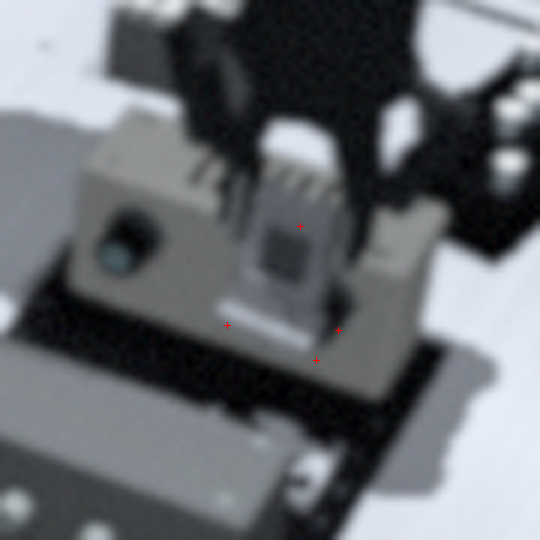

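The picture shows the reference hanging with its foot strip from (216,308) to (308,348), near where the tool pose predicts. The clicked corners are too coarse for this fit. I'll refine with edge alignment in the scene camera, for the photometer and the held reference together, so that the camera bias cancels.

```bash
cat > edge.py <<'E'
import cv2;from h import *;from scipy.ndimage import map_coordinates
from scipy.optimize import minimize
def grad(im):
    g=cv2.GaussianBlur(im.astype(np.float32),(0,0),1.0)
    gx=np.stack([cv2.Sobel(g[...,k],cv2.CV_32F,1,0) for k in range(3)]);gy=np.stack([cv2.Sobel(g[...,k],cv2.CV_32F,0,1) for k in range(3)])
    return gx,gy
def score(cam,G,p,E,z0=0):
    tot=0
    for a,b in E:
        X=np.linspace(a,b,25);X=X+np.array([0,0,z0*1000.]);u=proj(cam,world(p,X));d=u[-1]-u[0];L=np.linalg.norm(d);n=np.array([-d[1],d[0]])/L
        gx,gy=[map_coordinates(g.sum(0),u.T[::-1],order=1) for g in G]
        v=gx*n[0]+gy*n[1];tot+=np.abs(v.mean())**.5*min(L,40)   # coherent edge strength
    return tot
def efit(cam,im,p0,E,z0=0,yaw=True,span=.006):
    G=grad(im);best=None
    f=lambda p:-score(cam,G,[p[0],p[1],p[2] if yaw else p0[2]],E,z0)
    c=[(f([p0[0]+a,p0[1]+b,p0[2]]),a,b) for a in np.arange(-span,span+1e-9,.001) for b in np.arange(-span,span+1e-9,.001)]
    m=min(c);s=np.array([p0[0]+m[1],p0[1]+m[2],p0[2]])
    q=minimize(f,s,method="Nelder-Mead",options=dict(initial_simplex=[s,s+[.002,0,0],s+[0,.002,0],s+[0,0,.02]])).x
    if not yaw:q[2]=p0[2]
    print(cam,"grid",s[:2].round(4),"fit",q[:2].round(4),np.degrees(q[2]).round(2));return q
def rect(x0,x1,y0,y1,z):
    c=[(x0,y0,z),(x1,y0,z),(x1,y1,z),(x0,y1,z)];return [(c[i],c[(i+1)%4]) for i in range(4)]
PH=rect(-85,85,65,125,94)+rect(-85,85,-125,-65,94)
PHt=PH+[((-100,-125,12),(-100,125,12))]+rect(18,82,-22,22,20)
PHs=PH+[((100,-60,12),(100,125,12)),((100,-125,0),(-100,-125,0)),((100,-125,0),(100,125,0)),((85,65,94),(85,65,14)),((-85,65,94),(-85,65,40)),((85,-125,94),(85,-125,14)),((85,-65,94),(85,-65,20)),((-85,-125,94),(-85,-125,14)),((82,-20,20),(82,22,20))]
RF=[((-22,-12,8),(22,-12,8)),((22,-12,8),(22,12,8)),((-20,-6,8),(20,-6,8)),((-20,-6,10),(-20,-6,50)),((20,-6,8),(20,-6,50)),((20,6,8),(20,6,50))]
E
cat > e1.py <<'E'
from edge import *
p0=[.5761,.1297,np.radians(2.25)]
for cam,E in(("top",PHt),("scene",PHs)):
    P=efit(cam,cv2.imread(f"pics/{cam}_avg.png"),p0,E);print(cam," stage",world(P,(50,0,20))[0].round(4)," beam",world(P,(-50,0,65))[0].round(4))
im=np.mean([vision.capture("scene") for _ in range(3)],0)
s=r.observe();t=s["tcp_pos"];print("tcp",np.round(t,4))
for zb in(t[2]-.0593,):
    efit("scene",im,[t[0],t[1],s["eef_rot"][2]],RF,zb);efit("scene",im,[t[0],t[1],s["eef_rot"][2]],RF,zb,yaw=False)
E
python3 e1.py
```

```text
top grid [0.5751 0.1287] fit [0.5751 0.1288] 2.27
top  stage [0.6251 0.1308 0.02  ]  beam [0.5252 0.1268 0.065 ]
scene grid [0.5761 0.1307] fit [0.5762 0.1306] 2.41
scene  stage [0.6262 0.1327 0.02  ]  beam [0.5263 0.1285 0.065 ]
tcp [0.626  0.1282 0.1589]
scene grid [0.632  0.1342] fit [0.633  0.1366] 4.05
scene grid [0.632  0.1342] fit [0.6332 0.1365] 1.92
```

```bash
cat > e2.py <<'E'
from edge import *
RT=rect(-20,20,-6,6,74)
for cam,E in(("top",RT),("scene",RT+RF+[((-22,-12,0),(22,-12,0)),((22,-12,0),(22,12,0))])):
    efit(cam,cv2.imread(f"pics/{cam}_avg.png"),[.6222,-.2293,np.radians(-20)],E)
RK=rect(-22,22,-80,80,26)
for cam,E in(("top",RK),("scene",RK+[((22,-80,0),(22,80,0)),((-22,-80,0),(22,-80,0))])):
    K=efit(cam,cv2.imread(f"pics/{cam}_avg.png"),[.4711,-.2405,np.radians(-22.5)],E);print(" slot",world(K,(0,-50,0))[0].round(4))
im=np.mean([vision.capture("scene") for _ in range(3)],0);cv2.imwrite("pics/held.png",im)
s=r.observe();t=np.array(s["tcp_pos"]);yaw=s["eef_rot"][2];print("tcp",t.round(4),np.degrees(yaw).round(2))
G=grad(im)
for dz in(-.003,0,.003):
  S=np.array([[score("scene",G,[t[0]+a,t[1]+b,yaw],RF,t[2]-.0593+dz) for b in np.arange(-8,9,2)*1e-3] for a in np.arange(-4,5,2)*1e-3])
  print(dz);print(S.round(0).astype(int))
E
python3 e2.py
```

```text
top grid [ 0.6282 -0.2233] fit [ 0.6099 -0.2152] -0.14
scene grid [ 0.6232 -0.2313] fit [ 0.6227 -0.2305] -21.34
top grid [ 0.4691 -0.2385] fit [ 0.4689 -0.2386] -22.41
 slot [ 0.4499 -0.2848  0.    ]
scene grid [ 0.4691 -0.2415] fit [ 0.4694 -0.2415] -21.56
 slot [ 0.4511 -0.288   0.    ]
tcp [0.6258 0.1286 0.1585] 1.96
-0.003
[[908 930 937 910 818 837 848 770 819]
 [951 959 952 911 804 816 807 707 741]
 [927 914 886 817 688 719 700 564 669]
 [870 849 809 724 588 701 735 661 767]
 [731 756 760 756 654 732 773 732 907]]
0
[[901 895 838 789 839 803 781 865 887]
 [957 938 869 817 851 799 769 833 829]
 [945 909 821 760 768 672 668 719 705]
 [862 822 727 667 663 652 698 792 822]
 [746 731 688 713 757 704 766 897 963]]
0.003
[[821 679 795 790 666 826 873 877 849]
 [891 742 851 837 712 847 878 861 810]
 [895 754 832 800 676 772 757 752 695]
 [802 664 737 696 564 694 762 789 776]
 [706 610 710 720 679 786 840 901 920]][ WARN:0@20.064] global loadsave.cpp:1063 imwrite_ Unsupported depth image for selected encoder is fallbacked to CV_8U.
```

```bash
python3 plan.py .6262 .1333 .092 2.3 40
```

```text
t 7.7 pos [0.6258 0.1286 0.1585] rpy [-90.08  -0.37   1.96] gap 0.0407 F [ 0.3 -0.  -1.3] dist mm [  0.4   4.7 -66.5]
N=2 each row:
[[0.01, 3.32, 0.24], [0.0, -0.2, 0.2], 40.0]
[[0.02, 3.32, 0.23], [0.0, -0.2, 0.2], 40.0]
```

Emit:
move_arm:
  targets:
    - [[0,0.5,0.4],[0,-0.2,0.4],40]
    - [[0,2,0.1],[0,-0.1,0],40]
    - [[0,2,0],[0,0,0],40]
    - [[0,1.5,0],[0,0,0],40]
    - [[0,0,0],[0,0,0],40]

```text
t: 8.2
tcp_pos: [0.626, 0.1351, 0.0966]
eef_rot: [-1.571, 0.001, 0.041]
force: [-0.6, 0.2, -0.2]
finger_gap: 0.0404
```

```bash
python3 plan.py .6262 .1333 .09 2.3 40;  python3 look.py i scene 315 170 60 60 10 .6575,.111,.02 .6575,.155,.02
```

```text
t 8.2 pos [0.626  0.1351 0.0966] rpy [-9.003e+01  3.000e-02  2.340e+00] gap 0.0404 F [-0.6  0.2 -0.2] dist mm [ 0.2 -1.8 -6.6]
N=1 each row:
[[0.02, 0.66, -0.18], [0.0, 0.0, -0.0], 40.0]
.6575,.111,.02 [360. 533.]
.6575,.155,.02 [425. 441.]
```

View pics/i.png

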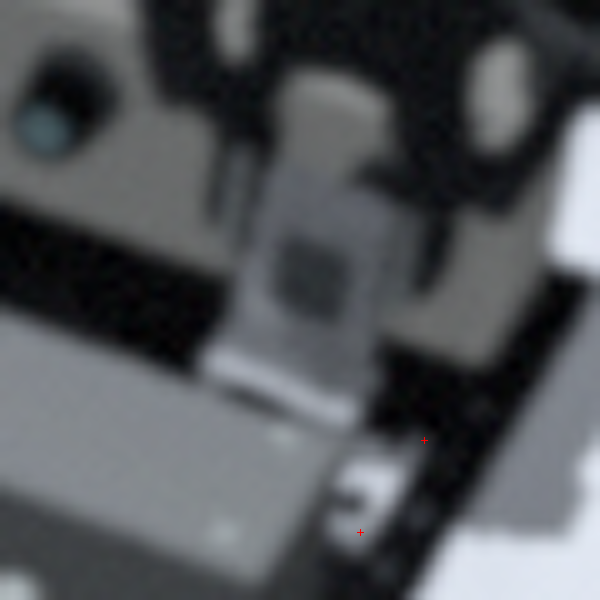

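```bash
python3 - <<'E'
from h import *
s=r.observe();t=s["tcp_pos"];print(np.round(t,4));p=[t[0],t[1],s["eef_rot"][2]]
for X in[(-22,-12,45.3),(22,-12,45.3),(22,-12,37.3),(22,-6,45.3),(-22,-6,45.3),(-20,-6,45.3),(20,-6,45.3),(22,12,45.3),(-20,-6,105),(20,-6,105),(20,-6,75),(-20,-6,75)]:
    print(X,((proj("scene",world(p,X))[0]-[315,170]+.5)*10-.5).round(0))
E
```

```text
[0.6269 0.1351 0.0986]
(-22, -12, 45.3) [219. 375.]
(22, -12, 45.3) [365. 429.]
(22, -12, 37.3) [361. 450.]
(22, -6, 45.3) [373. 416.]
(-22, -6, 45.3) [227. 362.]
(-20, -6, 45.3) [234. 365.]
(20, -6, 45.3) [366. 414.]
(22, 12, 45.3) [397. 378.]
(-20, -6, 105) [258. 204.]
(20, -6, 105) [395. 253.]
(20, -6, 75) [381. 335.]
(-20, -6, 75) [246. 286.]
```

```bash
cat > e3.py <<'E'
from edge import *
import sys
im=np.mean([vision.capture("scene") for _ in range(4)],0).astype(np.uint8);cv2.imwrite("pics/held2.png",im)
s=r.observe();t=np.array(s["tcp_pos"]);yaw=s["eef_rot"][2];print("tcp",t.round(4))
G=grad(im);E=[((-22,-12,8),(22,-12,8)),((-22,-6,8),(22,-6,8)),((-22,-12,8),(-22,-6,8)),((22,-12,8),(22,4,8)),((-20,-6,10),(-20,-6,40)),((20,-6,12),(20,-6,40)),((20,6,12),(20,6,40))]
f=lambda v:-score("scene",G,[t[0]+v[0]/1e3,t[1]+v[1]/1e3,yaw],E,t[2]-.0593+v[2]/1e3)
for z in(-2,0,2):
    L=sorted((f((a,b,z)),a,b) for a in range(-8,5) for b in range(-7,8));print(z,[(round(x[0]),x[1],x[2]) for x in L[:5]])
# profile along foot strip (y=-9,z=8) in units of mm x
for off in(-2,-1,0,1,2):
    X=np.array([(x,-9+off*2,8+(t[2]-.0593)*1e3) for x in range(-32,33,2)]);u=proj("scene",world([t[0],t[1],yaw],X))
    print(-9+2*off,map_coordinates(im.astype(float).mean(2),u.T[::-1],order=1).round(0).astype(int).tolist())
E
python3 e3.py
```

```text
tcp [0.6272 0.135  0.0993]
-2 [(-865, -3, -3), (-862, -3, -4), (-862, -2, -3), (-861, -2, -4), (-857, -4, -3)]
0 [(-866, -2, -5), (-865, -2, -6), (-862, -3, -5), (-860, -1, -6), (-859, -1, -5)]
2 [(-866, -1, -7), (-865, -2, -7), (-856, 0, -7), (-853, -3, -7), (-849, -2, -2)]
-13 [12, 25, 47, 70, 88, 95, 98, 96, 94, 92, 92, 94, 96, 98, 101, 105, 105, 106, 106, 108, 108, 108, 110, 110, 105, 89, 68, 46, 36, 31, 28, 28, 33]
-11 [13, 29, 56, 80, 100, 108, 109, 108, 109, 108, 106, 107, 111, 114, 113, 114, 116, 116, 113, 113, 115, 116, 116, 114, 107, 93, 67, 44, 25, 17, 18, 20, 25]
-9 [16, 37, 66, 90, 106, 117, 119, 117, 115, 115, 117, 116, 116, 118, 122, 119, 118, 117, 117, 114, 114, 115, 118, 115, 105, 88, 64, 40, 21, 9, 10, 14, 20]
-7 [18, 43, 70, 98, 112, 118, 119, 119, 118, 115, 114, 116, 119, 118, 117, 118, 117, 112, 109, 109, 110, 110, 109, 108, 103, 82, 59, 35, 16, 8, 8, 11, 13]
-5 [23, 45, 72, 94, 111, 116, 116, 113, 111, 110, 109, 109, 111, 112, 112, 110, 107, 104, 100, 98, 99, 101, 100, 97, 90, 75, 54, 32, 13, 7, 6, 8, 10]
```

```bash
python3 plan.py .6275 .1355 .088 2.3 40
```

```text
t 8.5 pos [0.6272 0.135  0.0993] rpy [-90.    -0.21   2.32] gap 0.0403 F [-0.6 -0.2 -1.2] dist mm [  0.3   0.5 -11.3]
N=1 each row:
[[0.03, 1.13, 0.05], [-0.0, 0.0, 0.2], 40.0]
```

Emit:
move_arm:
  targets:
    - [[0,0.6,0],[0,0,0.2],40]
    - [[0,0.5,0],[0,0,0],40]
    - [[0,0,0],[0,0,0],40]
    - [[0,0,0],[0,0,0],40]

```text
t: 8.9
tcp_pos: [0.6275, 0.1351, 0.0882]
eef_rot: [-1.57, -0.001, 0.041]
force: [0.2, 0.7, -0.6]
finger_gap: 0.0407
```

Emit:
move_arm:
  targets:
    - [[0,0.2,0],[0,0,0],40]
    - [[0,0.2,0],[0,0,0],40]

```text
t: 9.1
tcp_pos: [0.6277, 0.1351, 0.0842]
eef_rot: [-1.57, -0.001, 0.04]
force: [0.5, 1.1, -0.9]
finger_gap: 0.0406
```

Emit:
move_arm:
  targets:
    - [[0,0.2,0],[0,0,0],40]
    - [[0,0.2,0],[0,0,0],40]

```text
t: 9.3
tcp_pos: [0.6277, 0.1351, 0.0799]
eef_rot: [-1.57, -0.001, 0.04]
force: [0.7, -0.8, -0.2]
finger_gap: 0.0406
```

At z 0.0799 there's no contact force, so the foot is inside the stops. I'll lower the last 0.6 mm, release and verify.

Emit:
move_arm:
  targets:
    - [[0,0.1,0],[0,0,0],40]
    - [[0,0,0],[0,0,0],40]

```text
t: 9.5
tcp_pos: [0.6278, 0.1351, 0.0791]
eef_rot: [-1.57, -0.002, 0.04]
force: [-1.2, 0.3, 3.3]
finger_gap: 0.0402
```

Emit:
move_arm:
  targets:
    - [[0,0,0],[0,0,0],60]
    - [[0,0,0],[0,0,0],60]
    - [[0,0,0],[0,0,0],60]
    - [[0,-1,0],[0,0,0],60]
    - [[0,-2,0],[0,0,0],60]
    - [[0,-4,0],[0,0,0],60]
    - [[0,-4,0],[0,0,0],60]
    - [[0,-1,0],[0,0,0],60]

```text
t: 10.3
tcp_pos: [0.6269, 0.1347, 0.2044]
eef_rot: [-1.571, 0.0, 0.04]
force: [0.7, 1.0, 0.3]
finger_gap: 0.0511
```

```bash
python3 plan.py .451 -.2865 .2 -22.2 50
```

```text
t 10.3 pos [0.6269 0.1347 0.2044] rpy [-9.001e+01  3.000e-02  2.300e+00] gap 0.0511 F [0.7 1.  0.3] dist mm [-175.9 -421.2   -4.4]
N=10 each row:
[[-1.93, 0.05, -4.14], [0.0, 2.4, -0.0], 50.0]
[[-1.75, 0.05, -4.22], [0.0, 2.4, -0.0], 50.0]
[[-1.57, 0.05, -4.29], [0.0, 2.4, -0.0], 50.0]
[[-1.38, 0.04, -4.35], [0.0, 2.4, -0.0], 50.0]
[[-1.19, 0.04, -4.41], [0.0, 2.4, -0.0], 50.0]
[[-1.0, 0.04, -4.45], [0.0, 2.4, -0.0], 50.0]
[[-0.81, 0.04, -4.49], [0.0, 2.4, -0.0], 50.0]
[[-0.62, 0.04, -4.52], [0.0, 2.4, -0.0], 50.0]
[[-0.43, 0.04, -4.54], [0.0, 2.4, -0.0], 50.0]
[[-0.23, 0.04, -4.56], [0.0, 2.4, -0.0], 50.0]
```

Emit:
move_arm:
  targets:
    - [[-1.7,0,-3.8],[0,2.4,0],60]
    - [[-1.7,0,-4.2],[0,2.4,0],60]
    - [[-1.6,0,-4.3],[0,2.4,0],60]
    - [[-1.4,0,-4.3],[0,2.4,0],60]
    - [[-1.2,0,-4.4],[0,2.4,0],60]
    - [[-1,0,-4.4],[0,2.4,0],60]
    - [[-0.8,0,-4.5],[0,2.4,0],60]
    - [[-0.6,0,-4.5],[0,2.4,0],60]
    - [[-0.4,0,-3],[0,2.4,0],60]
    - [[0,0,0],[0,0,0],60]

```text
t: 11.3
tcp_pos: [0.4692, -0.2373, 0.2081]
eef_rot: [-1.569, -0.006, -0.35]
force: [-0.6, 0.4, 0.6]
finger_gap: 0.0513
```

```bash
python3 plan.py .451 -.2865 .12 -22.2 60; cat > e4.py <<'E'
from edge import *
for cam in("top","scene"):
    im=np.mean([vision.capture(cam) for _ in range(4)],0).astype(np.uint8);cv2.imwrite(f"pics/{cam}_placed.png",im)
t=cv2.imread("pics/top_placed.png")[160:195,225:265];s=cv2.imread("pics/scene_placed.png")[165:235,310:380]
up=lambda i,k:cv2.resize(np.clip(i*1.3,0,255).astype(np.uint8),None,fx=k,fy=k,interpolation=cv2.INTER_CUBIC)
a=up(t,10);b=up(s,5.5);h=max(a.shape[0],b.shape[0]);pad=lambda i:cv2.copyMakeBorder(i,0,h-i.shape[0],0,5,0)
cv2.imwrite("pics/j.png",np.hstack([pad(a),pad(b)]));print(a.shape,b.shape)
for cam,p in(("top",[.6251,.1308,.04]),("scene",[.6262,.1327,.042])):
    for X in[(0,0,94),(-20,-6,94),(20,6,94)]:
        u=proj(cam,world(p,X))[0];k,o=((10,[225,160]) if cam=="top" else (5.5,[310,165]));print(cam,X,((u-o+.5)*k).round(0))
E
python3 e4.py
```

```text
t 11.3 pos [ 0.4692 -0.2373  0.2081] rpy [-89.87  -0.33 -20.08] gap 0.0513 F [-0.6  0.4  0.6] dist mm [-18.2 -49.2 -88.1]
N=3 each row:
[[-0.02, 2.93, -1.76], [-0.0, 0.7, 0.1], 60.0]
[[0.01, 2.93, -1.75], [-0.0, 0.7, 0.1], 60.0]
[[0.03, 2.94, -1.75], [-0.0, 0.7, 0.1], 60.0]
(350, 400, 3) (385, 385, 3)
top (0, 0, 94) [181. 128.]
top (-20, -6, 94) [201. 187.]
top (20, 6, 94) [162.  69.]
scene (0, 0, 94) [206. 165.]
scene (-20, -6, 94) [164. 159.]
scene (20, 6, 94) [248. 172.]
```

View pics/j.png

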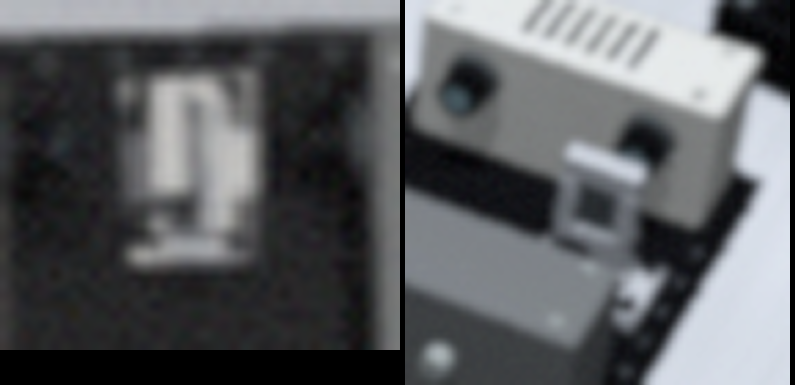

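The picture shows the reference upright on the stage with its top bar at (150–185, 78–195) in the left half. The plate spans (118–263, 75–268), so the foot is inside the stops. I'll compute the residual offset and continue to the cell.

```bash
python3 - <<'E'
from h import *
f=lambda X:((proj("top",np.array(X))[0]-[225,160]+.5)*10-.5).round(1)
print(f((.6251,.1308,.02)),f((.6251,.1308,.094)),f((.6351,.1308,.02)),f((.6251,.1408,.02)))
E
```

```text
[196.6 165.7] [181.  127.4] [197.2 137.2] [167.7 165.4]
```

Emit:
move_arm:
  targets:
    - [[0,2,-2.4],[0,0.7,0.1],60]
    - [[0,3.2,-1.9],[0,0.7,0.1],60]
    - [[0,3,-0.9],[0,0.7,0.1],60]
    - [[0,0,0],[0,0,0],60]

```text
t: 12.1
tcp_pos: [0.4558, -0.2806, 0.1236]
eef_rot: [-1.566, -0.003, -0.374]
force: [0.4, 0.1, 0.8]
finger_gap: 0.0509
```

```bash
python3 plan.py .451 -.2865 .085 -22.2 60
```

```text
t 12.1 pos [ 0.4558 -0.2806  0.1236] rpy [-89.73  -0.15 -21.44] gap 0.0509 F [0.4 0.1 0.8] dist mm [ -4.8  -5.9 -38.6]
N=1 each row:
[[-0.25, 3.86, -0.74], [-0.3, 0.8, 0.1], 60.0]
```

```bash
python3 plan.py .4551 -.2883 .085 -22.2 60
```

```text
t 12.1 pos [ 0.4558 -0.2806  0.1236] rpy [-89.73  -0.15 -21.44] gap 0.0509 F [0.4 0.1 0.8] dist mm [ -0.7  -7.7 -38.6]
N=1 each row:
[[0.2, 3.86, -0.76], [-0.3, 0.8, 0.1], 60.0]
```

Emit:
move_arm:
  targets:
    - [[0.2,1.5,-0.7],[-0.3,0.8,0.1],60]
    - [[0,1.5,0],[0,0,0],60]
    - [[0,0.8,0],[0,0,0],60]
    - [[0,0,0],[0,0,0],60]
    - [[0,0,0],[0,0,0],60]

```text
t: 12.6
tcp_pos: [0.4584, -0.2857, 0.0894]
eef_rot: [-1.571, -0.004, -0.383]
force: [-0.4, -0.3, 0.5]
finger_gap: 0.0513
```

```bash
python3 plan.py .4551 -.2883 .042 -22.2 60
```

```text
t 12.6 pos [ 0.4584 -0.2857  0.0894] rpy [-89.99  -0.26 -21.97] gap 0.0513 F [-0.4 -0.3  0.5] dist mm [ -3.3  -2.6 -47.4]
N=1 each row:
[[-0.23, 4.73, -0.37], [-0.0, 0.2, 0.3], 60.0]
```

Emit:
move_arm:
  targets:
    - [[-0.2,1,-0.4],[0,0.2,0.3],60]
    - [[0,1.2,0],[0,0,0],60]
    - [[0,1.2,0],[0,0,0],60]
    - [[0,1,0],[0,0,0],60]
    - [[0,0,0],[0,0,0],60]

```text
t: 13.1
tcp_pos: [0.4554, -0.2887, 0.0428]
eef_rot: [-1.571, -0.0, -0.386]
force: [0.6, 0.7, 0.1]
finger_gap: 0.0515
```

```bash
python3 plan.py .4551 -.2883 .042 -22.2 60
```

```text
t 13.1 pos [ 0.4554 -0.2887  0.0428] rpy [-8.999e+01 -2.000e-02 -2.214e+01] gap 0.0515 F [0.6 0.7 0.1] dist mm [-0.3  0.4 -0.8]
N=1 each row:
[[-0.05, 0.08, 0.03], [-0.0, 0.1, 0.0], 60.0]
```

Emit:
move_arm:
  targets:
    - [[0,0,0],[0,0,0],32]
    - [[0,0,0],[0,0,0],32]
    - [[0,0,0],[0,0,0],32]
    - [[0,0,0],[0,0,0],24]
    - [[0,0,0],[0,0,0],24]
  squeeze: 20

```text
t: 13.6
tcp_pos: [0.4556, -0.2889, 0.0433]
eef_rot: [-1.571, -0.001, -0.386]
force: [-0.4, 0.0, 0.1]
finger_gap: 0.0205
```

Emit:
move_arm:
  targets:
    - [[0,0,0],[0,0,0],20]
    - [[0,0,0],[0,0,0],18]
    - [[0,0,0],[0,0,0],16]

```text
t: 13.9
tcp_pos: [0.4535, -0.288, 0.0435]
eef_rot: [-1.57, 0.004, -0.387]
force: [-2.1, 0.3, 1.6]
finger_gap: 0.0141
```

Emit:
move_arm:
  targets:
    - [[0,0,0],[0,0,0],14]
    - [[0,0,0],[0,0,0],12]
    - [[0,0,0],[0,0,0],12]

```text
t: 14.2
tcp_pos: [0.4527, -0.2877, 0.0434]
eef_rot: [-1.57, 0.006, -0.387]
force: [-1.7, 0.3, -1.3]
finger_gap: 0.0118
```

Emit:
move_arm:
  targets:
    - [[0,0,0],[0,0,0],5]
    - [[0,0,0],[0,0,0],5]
    - [[0,0,0],[0,0,-0.3],5]
    - [[0,0,0],[0,0,0],5]
  squeeze: 25

```text
t: 14.6
tcp_pos: [0.4526, -0.2877, 0.0434]
eef_rot: [-1.57, 0.0, -0.387]
force: [-1.8, 0.5, -1.2]
finger_gap: 0.012
```

Emit:
move_arm:
  targets:
    - [[0,-0.5,0],[0,0,0],5]
    - [[0,-0.6,0],[0,0,0],5]
    - [[0,-0.8,0],[0,0,0],5]
    - [[0,-0.8,0],[0,0,0],5]
    - [[0,0,0],[0,0,0],5]

```text
t: 15.1
tcp_pos: [0.4537, -0.2882, 0.0736]
eef_rot: [-1.57, -0.003, -0.387]
force: [0.2, 0.4, -1.0]
finger_gap: 0.012
```

Emit:
move_arm:
  targets:
    - [[0,-2,0],[0,0,0],5]
    - [[0,-4,0],[0,0,0],5]
    - [[0,-4,0],[0,0,0],5]
    - [[0,-2,0],[0,0,0],5]
    - [[0,0,0],[0,0,0],5]

```text
t: 15.6
tcp_pos: [0.4533, -0.2881, 0.1986]
eef_rot: [-1.57, -0.003, -0.387]
force: [0.8, -0.4, -1.4]
finger_gap: 0.0121
```

```bash
python3 plan.py .5289 .1287 .2 2.3 5
```

```text
t 15.6 pos [ 0.4533 -0.2881  0.1986] rpy [-89.96  -0.18 -22.17] gap 0.0121 F [ 0.8 -0.4 -1.4] dist mm [ 75.6 416.8   1.4]
N=9 each row:
[[-0.97, -0.02, 4.61], [0.0, -2.7, 0.0], 5.0]
[[-0.75, -0.02, 4.65], [0.0, -2.7, 0.0], 5.0]
[[-0.53, -0.02, 4.68], [0.0, -2.7, 0.0], 5.0]
[[-0.31, -0.02, 4.7], [0.0, -2.7, 0.0], 5.0]
[[-0.08, -0.02, 4.71], [0.0, -2.7, 0.0], 5.0]
[[0.14, -0.02, 4.7], [0.0, -2.7, 0.0], 5.0]
[[0.36, -0.02, 4.69], [0.0, -2.7, 0.0], 5.0]
[[0.58, -0.02, 4.67], [0.0, -2.7, 0.0], 5.0]
[[0.81, -0.02, 4.64], [0.0, -2.7, 0.0], 5.0]
```

Emit:
move_arm:
  targets:
    - [[-0.9,0,3],[0,-2.7,0],5]
    - [[-0.7,0,4],[0,-2.7,0],5]
    - [[-0.5,0,4.6],[0,-2.7,0],5]
    - [[-0.3,0,4.6],[0,-2.7,0],5]
    - [[0,0,4.6],[0,-2.7,0],5]
    - [[0.1,0,4.6],[0,-2.7,0],5]
    - [[0.4,0,4.6],[0,-2.7,0],5]
    - [[0.6,0,4],[0,-2.7,0],5]
    - [[0.8,0,2],[0,-2.7,0],5]
    - [[0,0,0],[0,0,0],5]

```text
t: 16.6
tcp_pos: [0.5207, 0.084, 0.1927]
eef_rot: [-1.573, -0.0, 0.054]
force: [-0.3, -0.7, -0.2]
finger_gap: 0.0122
```

```bash
python3 plan.py .5289 .1287 .2 2.3 5
```

```text
t 16.6 pos [0.5207 0.084  0.1927] rpy [-9.01e+01 -2.00e-02  3.07e+00] gap 0.0122 F [-0.3 -0.7 -0.2] dist mm [ 8.2 44.7  7.3]
N=1 each row:
[[1.06, -0.74, 4.42], [0.1, 0.8, 0.0], 5.0]
```

Emit:
move_arm:
  targets:
    - [[0.6,0,2.4],[0.1,0.8,0],5]
    - [[0.4,0,1.8],[0,0,0],5]
    - [[0,0,0],[0,0,0],5]
    - [[0,0,0],[0,0,0],5]
    - [[0,0,0],[0,0,0],5]

```text
t: 17.1
tcp_pos: [0.5279, 0.1248, 0.1902]
eef_rot: [-1.573, 0.003, 0.035]
force: [-0.2, -1.0, -0.8]
finger_gap: 0.012
```

```bash
python3 plan.py .5289 .1287 .15 2.3 5;  cat > e5.py <<'E'
# in-pocket offset of the reference by edges, before/after placing (same camera => bias cancels)
from edge import *
for cam,st,rf,p in(("top",rect(18,82,-22,22,20),rect(-20,20,-6,6,94),[.6241,.1320,.04]),):
    a=cv2.imread(f"pics/{cam}_avg.png");b=cv2.imread(f"pics/{cam}_placed.png")
    S=efit(cam,a,[p[0]-.05,p[1]-.002,p[2]],st,yaw=False,span=.004);print("stage",world(S,(50,0,0))[0].round(4))
    efit(cam,b,[.6221,.1353,p[2]],rf,yaw=False,span=.003)
b=cv2.imread("pics/scene_placed.png");a=cv2.imread("pics/scene_avg.png")
efit("scene",b,[.6252,.1350,.04],rect(-20,20,-6,6,94),yaw=False,span=.004)
E
python3 e5.py
```

```text
t 17.1 pos [0.5279 0.1248 0.1902] rpy [-90.12   0.16   2.01] gap 0.012 F [-0.2 -1.  -0.8] dist mm [  1.    3.9 -40.2]
N=1 each row:
[[0.13, 4.02, 0.4], [0.1, -0.3, -0.2], 5.0]
top grid [0.5731 0.13  ] fit [0.573  0.1305] 2.29
stage [0.623  0.1325 0.    ]
top grid [0.6231 0.1353] fit [0.6227 0.1357] 2.29
scene grid [0.6232 0.133 ] fit [0.6236 0.1332] 2.29
```

Emit:
move_arm:
  targets:
    - [[0.1,1,0.4],[0.1,-0.3,-0.2],5]
    - [[0,2.5,0],[0,0,0],5]
    - [[0,2.5,0],[0,0,0],5]
    - [[0,2,0],[0,0,0],5]
    - [[0,0,0],[0,0,0],5]
    - [[0,0,0],[0,0,0],5]

```text
t: 17.7
tcp_pos: [0.5288, 0.1257, 0.1057]
eef_rot: [-1.572, -0.002, 0.036]
force: [0.4, -0.3, -0.4]
finger_gap: 0.0123
```

```bash
python3 plan.py .529 .1285 .0884 2.3 5
```

```text
t 17.7 pos [0.5288 0.1257 0.1057] rpy [-90.04  -0.12   2.09] gap 0.0123 F [ 0.4 -0.3 -0.4] dist mm [  0.2   2.8 -17.3]
N=1 each row:
[[0.03, 1.73, 0.28], [0.0, -0.2, 0.1], 5.0]
```

Emit:
move_arm:
  targets:
    - [[0,0.9,0.3],[0,-0.2,0.1],5]
    - [[0,0.8,0],[0,0,0],5]
    - [[0,0,0],[0,0,0],5]
    - [[0,0,0],[0,0,0],5]
    - [[0,0,0],[0,0,0],5]

```text
t: 18.2
tcp_pos: [0.5296, 0.1291, 0.0893]
eef_rot: [-1.571, -0.003, 0.04]
force: [0.4, -0.7, -0.5]
finger_gap: 0.0125
```

```bash
python3 plan.py .529 .1285 .0884 2.3 5; python3 - <<'E'
import cv2;from h import *
im=np.mean([vision.capture("scene") for _ in range(3)],0).astype(np.uint8);x,y,k=300,155,9
c=cv2.resize(np.clip(im[y:y+60,x:x+85]*1.4,0,255).astype(np.uint8),None,fx=k,fy=k,interpolation=cv2.INTER_CUBIC)
s=r.observe();t=s["tcp_pos"];ub=(t[2]-.0334)*1000;P=[.5762,.1306,np.radians(2.4)]
def show(p,X,col):
    u=((proj("scene",world(p,X))[0]-[x,y]+.5)*k-.5);print(X,u.round(0));cv2.drawMarker(c,tuple(int(v) for v in u),col,0,7)
print(np.round(t,4))
for X in[(-6.25,-11.25,ub),(6.25,-11.25,ub),(6.25,11.25,ub),(6.25,11.25,ub+15),(0,0,ub+10)]:show([t[0],t[1],s["eef_rot"][2]],X,(0,0,255))
for X in[(-50,40,65),(50,40,65),(-50,0,65)]:show(P,X,(0,255,255))
cv2.imwrite("pics/k.png",c)
E
```

```text
t 18.2 pos [0.5296 0.1291 0.0893] rpy [-90.    -0.18   2.3 ] gap 0.0125 F [ 0.4 -0.7 -0.5] dist mm [-0.6 -0.6 -0.9]
N=1 each row:
[[-0.06, 0.09, -0.05], [0.0, 0.0, 0.2], 5.0]
[0.5296 0.1291 0.0893]
(-6.25, -11.25, np.float64(55.91829104096796)) [ 96. 362.]
(6.25, -11.25, np.float64(55.91829104096796)) [132. 375.]
(6.25, 11.25, np.float64(55.91829104096796)) [162. 335.]
(6.25, 11.25, np.float64(70.91829104096796)) [166. 299.]
(0, 0, np.float64(65.91829104096796)) [132. 324.]
(-50, 40, 65) [175. 254.]
(50, 40, 65) [464. 356.]
(-50, 0, 65) [121. 324.]
```

View pics/k.png

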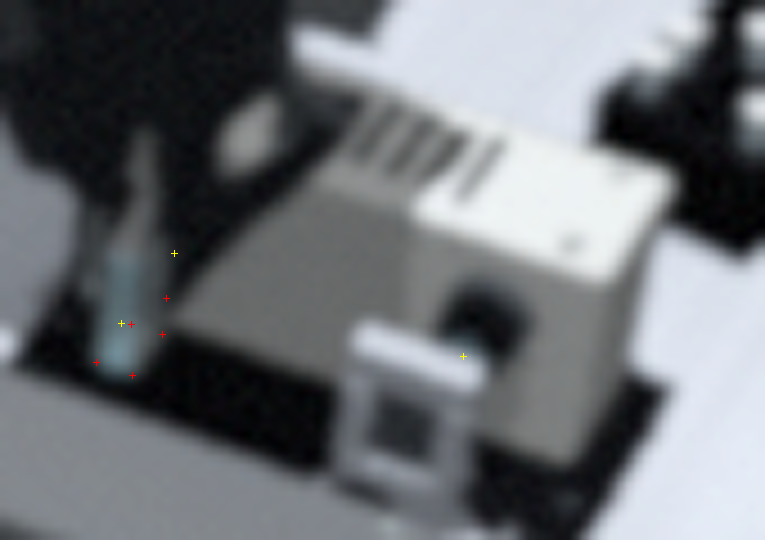

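The picture shows the cell upright in the free gap at (93–130, 250–372), close to the red prediction at (96–132). The reference stands on the stage, in front of its lens. Direct sight in this camera puts the cell about 2.5 mm to +x, and the robot-frame chain about 0.5 mm. I'll nudge −1 mm, settle and hand in.

Emit:
move_arm:
  targets:
    - [[-0.1,0.1,0],[0,0,0.2],5]
    - [[0,0,0],[0,0,0],5]
    - [[0,0,0],[0,0,0],5]
    - [[0,0,0],[0,0,0],5]
    - [[0,0,0],[0,0,0],5]
    - [[0,0,0],[0,0,0],5]

```text
t: 18.95
tcp_pos: [0.5286, 0.1291, 0.0886]
eef_rot: [-1.571, 0.0, 0.04]
force: [-0.8, -1.4, 0.1]
finger_gap: 0.012
```

```bash
python3 plan.py .5287 .1285 .0884 2.3 5 | head -1; python3 - <<'E'
from edge import *
im=np.mean([vision.capture("scene") for _ in range(3)],0).astype(np.uint8)
efit("scene",im,[.5762,.1306,np.radians(2.4)],[e for e in PHs if e!=((-85,65,94),(-85,65,40))])
efit("scene",im,[.6236,.1332,.04],rect(-20,20,-6,6,94),yaw=False,span=.004)
s=r.observe();t=s["tcp_pos"];ub=(t[2]-.0334)*1e3
efit("scene",im,[t[0],t[1],s["eef_rot"][2]],[((-6.2,-11.2,ub),(6.2,-11.2,ub)),((-6.2,-11.2,ub),(-6.2,-11.2,ub+20)),((6.2,-11.2,ub),(6.2,-11.2,ub+20))],yaw=False,span=.004)
E
```

```text
t 18.95 pos [0.5286 0.1291 0.0886] rpy [-8.999e+01  1.000e-02  2.310e+00] gap 0.012 F [-0.8 -1.4  0.1] dist mm [ 0.1 -0.6 -0.2]
scene grid [0.5762 0.1306] fit [0.5763 0.1308] 2.23
scene grid [0.6236 0.1332] fit [0.6234 0.1331] 2.29
scene grid [0.5296 0.1291] fit [0.5295 0.129 ] 2.31
```

The scene camera puts cell and beam about 3 mm apart, which disagrees with the chain through the reference (that may have been held off-centre in the jaws). One tie-breaker: the centres of the lamp lenses in the first pictures.

```bash
python3 - <<'E'
from h import *;import cv2
im=cv2.imread("pics/scene_avg.png").astype(float);P=[.5762,.1306,np.radians(2.35)];o=[]
for xx in(-50,50):
    u=proj("scene",world(P,(xx,40,65)))[0];c=np.round(u).astype(int);w=im[c[1]-7:c[1]+8,c[0]-7:c[0]+8];d=np.clip(w[...,0]-w[...,2]-12,0,None)
    yy,xg=np.mgrid[c[1]-7:c[1]+8,c[0]-7:c[0]+8];m=np.array([(d*xg).sum(),(d*yy).sum()])/d.sum();o.append(m-u);print(xx,"pred",u.round(1),"teal",m.round(1),"diff",(m-u).round(2),d.max())
J=np.array([proj("scene",world(P,v))[0]-proj("scene",world(P,(0,40,65)))[0] for v in((1,40,65),(0,41,65))]).T
print("shift mm x,y",(np.linalg.solve(J,np.mean(o,0))).round(2),J.round(2).tolist())
E
```

```text
-50 pred [319.  182.7] teal [319.  182.7] diff [-0.04 -0.05] 6.0
50 pred [351.1 194.2] teal [351.  194.4] diff [-0.09  0.26] 5.0
shift mm x,y [ 0.02 -0.51] [[0.32, 0.14], [0.11, -0.2]]
```

The lens centres confirm the scene camera's photometer pose to 0.1 mm across the beam (beam x = 0.5263), so I'll trust direct sight and move about −1.9 mm.

Emit:
move_arm:
  targets:
    - [[-0.2,0,-0.1],[0,0,0],5]
    - [[0,0,0],[0,0,0],5]
    - [[0,0,0],[0,0,0],5]
    - [[0,0,0],[0,0,0],5]
    - [[0,0,0],[0,0,0],5]
    - [[0,0,0],[0,0,0],5]

```text
t: 19.7
tcp_pos: [0.5265, 0.1278, 0.0885]
eef_rot: [-1.571, 0.0, 0.04]
force: [0.0, 1.5, -0.6]
finger_gap: 0.0121
```

```bash
python3 plan.py .5267 .1285 .0884 2.3 5 | head -1; python3 - <<'E'
from edge import *
im=np.mean([vision.capture("scene") for _ in range(3)],0).astype(np.uint8)
s=r.observe();t=s["tcp_pos"];ub=(t[2]-.0334)*1e3;print(np.round(t,4),np.abs(s["dq"]).max())
efit("scene",im,[t[0],t[1],s["eef_rot"][2]],[((-6.2,-11.2,ub),(6.2,-11.2,ub)),((-6.2,-11.2,ub),(-6.2,-11.2,ub+20)),((6.2,-11.2,ub),(6.2,-11.2,ub+20))],yaw=False,span=.004)
E
```

```text
t 19.7 pos [0.5265 0.1278 0.0885] rpy [-9.0e+01  2.0e-02  2.3e+00] gap 0.0121 F [ 0.   1.5 -0.6] dist mm [ 0.2  0.7 -0.1]
[0.5265 0.1278 0.0886] 0.0024205118557676483
scene grid [0.5275 0.1288] fit [0.5278 0.1283] 2.3
```

```bash
python3 -c "
from rig import order
print(order.sign_off())"
```

```text
the job is handed in; nothing more can be done
None
```

I set the reference glass on the stage plate and let it go. I then took the lidded cell out of the black rack by its frosted faces and handed the job in at about 20 s, holding the cell in the free beam. Sign-off gave no verdict.

**Reference:**
- The foot went down between the stops and touched at the expected plate height (contact near 0.020 m). The last pictures show it upright on the plate.
- It sits a few millimetres off centre. The top camera gives about (−0.3, +3.2) mm and the scene camera about (−2.6, +0.5) mm. The foot should have at most 2.5 mm of play each way, so it should be within the 4 mm limit.
- My first grip on it slipped up to the fingertips, so I reopened and gripped it lower.

**Cell:**
- At the end the arm was nearly still, with a grip opening of 12 mm. The tool was vertical and aligned with the beam, and the cell's 10 mm point was about 65 mm up.
- Sideways, the scene camera puts the cell about 1.5 mm to +x of the beam, and the tool pose puts it within 0.3 mm.
- **Disagreement:** working back from where the reference was placed puts the beam about 2.5 mm farther to +x. I trusted the direct camera view, because the lens centres confirmed it and the reference may have been off-centre in the jaws. All three estimates are inside the 3.5 mm limit.

I did not measure the open cells or the bystander objects again after the moves.

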